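Squeeze the sprung tweezers to the pitch gauge and hold them there

TASK

Lift the cranked spring tweezers off their stand, squeeze them until the tip gap matches the two studs of the pitch gauge, and hold them level with each tip right over its own stud, just above it (a few millimetres, not resting on it). Do not shift the gauge's studs, and leave the spool, cutters, tape roll and terminal strip where they are. Finish while still holding the tweezers there, the gap steady: do not let go or put them down.

Things in the scene. Friction and masses are not known exactly. Their poses are not given: they have to be found in the camera images.
- tweezers: Loose steel spring tweezers, 60 g, lying level on the stand, blades on edge (10 mm tall), sprung open. Origin: on the axis of the round bow (14 mm diameter, 12 mm tall) that joins the blades at the rear, at mid height. +x runs forward midway between the blades to the tips, +y to the left blade, z up. Ahead of x = 122 mm the blades crank down to round points 3.6 mm thick at x = 140, z = -40 mm
- grip_mid (a point): Point midway between the flat ribbed grip plates (36 mm long, 18 mm tall) on the outsides of the blades, at mid height, 84 mm ahead of the tweezers' origin: squeeze here, across y. Over the plates they measure about 38 mm relaxed, 23 mm at a 15 mm tip gap. The spring is preloaded: about 4.5 N begins to move the blades, 7 N gives a 31 mm tip gap, 12 N 13 mm; 14 N closes them to a stop at about 6 mm
- tip_l (a point): Lowest end of the tweezers' left (+y) tip. The tips stand 40 mm apart (centre to centre) when relaxed; the blades move as mirror images, and the gap shrinks 1.67 mm for every 1 mm that the grip plates are squeezed together
- tip_r (a point): Lowest end of the tweezers' right (-y) tip
- stand: Fixed stand under the tweezers: base plate 150 x 80 x 6 mm, origin under its centre, x towards the tweezers' tips. Rear fork at x = -56 mm (58 mm high) takes the bow; a cross bar at x = +56 mm (72 mm wide, top 51 mm high, 58 mm high lugs at its ends) carries the blades. Tweezers' origin at x = -56, z = 56 mm. Between fork and bar all is free beside and under the grip plates
- gauge: Fixed pitch gauge: dark base plate 60 (x) x 120 (y) x 10 mm with a rail along its y; origin under its centre. On the rail stand two jaws in line along y, each with a flat-topped upright round stud 8 mm in diameter, tops 28 mm above the bench. One jaw is fixed, the other is clamped at a spacing of 13 to 31 mm (differs each time)
- stud_a (a point): Centre of the top face of the fixed jaw's stud
- stud_b (a point): Centre of the top face of the clamped, adjustable jaw's stud, on the +y side of stud_a in the gauge's frame
- spool: Bystander: solder spool, 54 mm diameter, 32 mm tall; origin under its centre
- pliers: Bystander: flush cutters lying flat, 64 x 130 x 12 mm; origin under the middle
- tape: Bystander: masking tape roll lying flat, 96 mm diameter, 22 mm tall; origin under its centre
- terminals: Bystander: green terminal strip, 14 x 62 x 25 mm; origin under its centre
There are look-alikes about, which are no part of the job. Several things have the shape of the tweezers; the one meant has the colours described above.

How it is judged:
By the outcome, as a careful person would: the job done as asked, in the order asked, and still so for the second after the job is handed in, while the arm keeps its last pose, push and grip.
It also fails if it takes over 38 s, if anything falls off the work surface, if the arm or the gripper's body presses on something with over 40 N, if the wrist force passes 120 N, or if a joint passes its speed limit or range.

ROBOT

A 7-joint arm with a two-finger parallel gripper is mounted at the origin on a cart in front of the work surface, level with it; the furniture and walls round the work are solid. World frame = base frame: x ahead of the robot, y to its left, z up, the work surface at z = 0. Lengths are in m, angles in rad, forces in N, time in s.
With the tool pointing down it reaches from about 0.35 to 0.9 m from the base axis. Payload 8.1 kg.
Tool frame: the origin (TCP) lies at the very end of the fingers, on their centre line; the grasp point (between the pads) lies 19 mm behind it; z points along the fingers, x is the direction in which the jaws open and shut, and the axes are right-handed (so a half turn about z gives the same grasp; the last joint's range is limited). The gripper opens to 92 mm and grips with 3 to 60 N. Pads are 19 mm wide; open, the fingers measure 130 mm over their backs; the gripper's body (75 mm by 190 mm) begins 47 mm behind the grasp point.
Start: joints at [-0.103, 0.434, 0.025, 1.573, -0.012, 1.134, -0.075], TCP at [0.625, -0, 0.227] pointing down, gripper open.
Joint ranges: [-2.62, 2.62], [-0.44, 2.09], [-1.27, 1.32], [0.08, 2.57], [-1.32, 4.46], [0.12, 2], [-2.74, 2.74]. Speed limits (rad/s): [2.22, 2.22, 3.01, 3.01, 3.14, 3.14, 3.14].

INTERFACE

Orientations are given as a rotation vector (axis times angle).
In Python, from cell import status, viewer, arm gives the robot as it stands.
- The arm moves only by the tool jog_arm, never from a script. Its argument "commands" is text: rows parted by semicolons, each of 7 numbers parted by spaces: the closure, from -1 (fully open) to 1 (shut), then the shift along the world's x, y, z normalised to -1 to 1, where 1 is 0.3 m, then the turn, a rotation vector about the world's x, y, z normalised to -1 to 1, where 1 is 2 pi rad. In form: jaw dx dy dz wx wy wz; .... A call has exactly 5 rows; each row shifts and turns the commanded pose from where the row before left it; what a row does not reach is not made up. A row lasts 1/10 s, in which the tool goes at most 50 mm and 8.59 degrees, less where a joint would pass 70% of its speed; a pose out of reach is approached as far as the arm can. A call with a number of a shift or a turn outside -1 to 1 is refused whole. A call with a gripper value outside its range is refused whole. The fingers move at their own pace and stop on an object; "force" is the grip in N (left out, the last holds). Time passes only in rows, so rows that do not move let the fingers close, or fill a call up. It gives the time, the measured TCP pose, the force and the opening at its end, in the units of the state.
- status.observe(): the state, without advancing time (a new reading comes with each control period).
- viewer.get_image(name): name is "scene" or "side" or "wrist"; returns a dict with "pixels" (400x640x3 uint8, red, green, blue), "z_map" (400x640 float32, m along the optical axis (not along the pixel's ray), 0 where there is no reading), "camera_matrix" (3x3 intrinsics, pixels), "R" (3x3) and "t" (3): a world point X has camera coordinates R X + t. Camera axes: x right, y down, z forward; pixel columns grow to the right and rows downward; lengths in m; the calibration is good to about 2 mm. A picture is of the moment at which its call begins.
- arm.sign_off(): hands the job in, once; it reports no verdict.
The state is a dict: "clock": time; "joints": joint angles; "dq": joint speeds; "joint_efforts": joint torques, N m; "position": TCP position; "ee_rot": TCP orientation; "force": force on the tool from outside, world axes, zero at the start; "ft_torque": the same for the moment, N m; "width": opening from 0.0 (shut) to 1.0 (fully open).
Only numpy, scipy, OpenCV 4.12 (cv2) and the standard library are available. Lean on these libraries where they do the work, as an engineer would, in place of code of your own. Each camera call takes 0.05 s, during which the arm holds its last target. There are 200 camera calls.

## Working session

There is one attempt and no reset: what is moved stays moved. The work goes in short steps, Python scripts to look and compute and a tool call to move; the robot and the scene stay as the last step left them, time stands still between calls to the robot, and variables do not carry over. Pictures are saved under pics/ and viewed, about 8 in all and at most 12, crops included, and the job is handed in when it is done.

Besides the shell and the picture viewer there is one more tool, called after "Request:" as name(argument=value, ...), one argument or row to a line, values as JSON. jog_arm: Moves the arm, as the interface text tells. Scaled input: -1 to 1 covers 0.3 m each way for a shift and 2 pi rad each way for a turn. Its arguments: {"type":"object","properties":{"commands":{"type":"string"},"force":{"type":"number"}},"required":["commands"]}

```bash
ls; mkdir -p pics; cat > h.py <<'E'
import numpy as np, cv2
from cell import status, viewer, arm
def grab(n):
    d=viewer.get_image(n); np.savez(f'/tmp/{n}.npz',**d); return d
def load(n): return dict(np.load(f'/tmp/{n}.npz'))
def pts(d):
    z=d['z_map'].astype(float);K=d['camera_matrix'];v,u=np.mgrid[:400,:640]
    c=np.stack([(u-K[0,2])/K[0,0]*z,(v-K[1,2])/K[1,1]*z,z],-1)
    P=(c-d['t'])@d['R']; P[z==0]=np.nan; return P
def ray(d,u,v,h):
    r=d['R'].T@np.linalg.solve(d['camera_matrix'],[u,v,1.]);o=-d['R'].T@d['t']
    return o+r*(h-o[2])/r[2]
def proj(d,X):
    c=d['R']@np.array(X)+d['t'];p=d['camera_matrix']@c;return p[:2]/p[2]
def save(n,im): cv2.imwrite('pics/'+n,cv2.cvtColor(im,cv2.COLOR_RGB2BGR))
E
python3 - <<'E'
from h import *
ims=[grab(n) for n in ('scene','side','wrist')]
for d,n in zip(ims,('scene','side','wrist')):
    save(n+'0.png',d['pixels']); print(n,(-d['R'].T@d['t']).round(3),d['R'][2].round(2))
print(status.observe())
E
```

```text
pics
scene [-0.093 -0.74   0.785] [ 0.53  0.62 -0.57]
side [ 0.151 -0.632  0.772] [ 0.39  0.64 -0.66]
wrist [0.625 0.075 0.384] [-0.   -0.28 -0.96]
{'clock': 0.15, 'joints': array([-0.10258424,  0.43507296,  0.02496435,  1.57385839, -0.01162337,
        1.13399178, -0.07509269]), 'dq': array([ 0.00153653, -0.00166051, -0.00119339, -0.00332146,  0.00042327,
        0.0009295 ,  0.00012133]), 'joint_efforts': array([ 9.13879558e-04, -6.68263149e+01,  9.85680185e-01, -3.14695251e+01,
       -6.03506877e-02,  3.94195947e-02,  8.07748006e-05]), 'position': array([ 6.24626657e-01, -4.21462289e-05,  2.26130383e-01]), 'ee_rot': array([ 3.14150836e+00, -1.22237868e-04, -1.85742332e-03]), 'force': array([-0.79124256,  0.2722548 ,  0.64382211]), 'ft_torque': array([ 0.01370565, -0.01794037,  0.02151532]), 'width': 0.9992415620779573}
```

View pics/scene0.png

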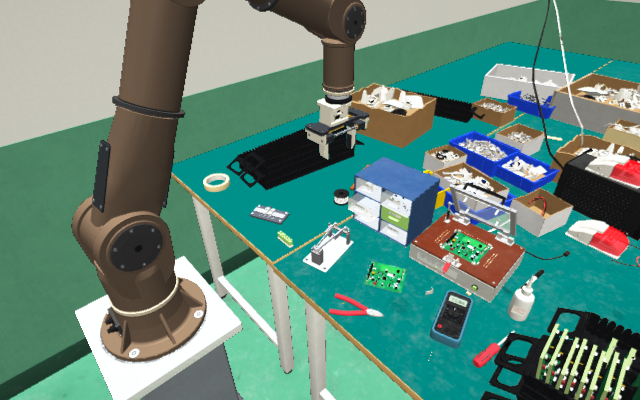

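View pics/side0.png

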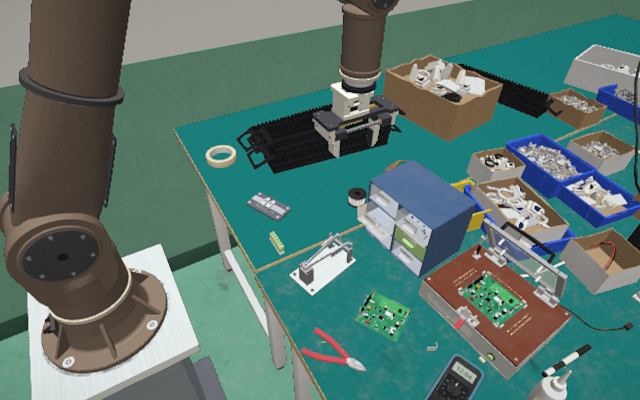

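View pics/wrist0.png

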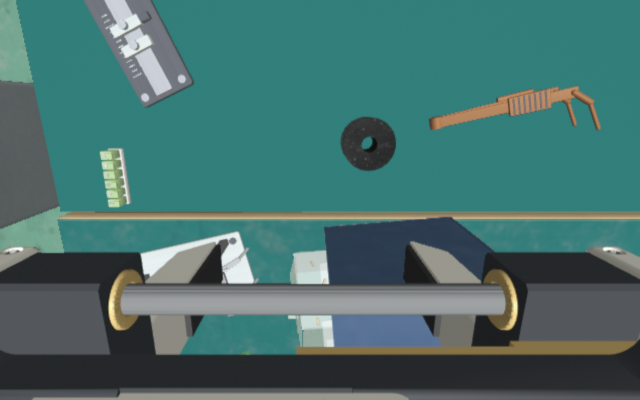

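The scene shows the grey gauge at scene (268,213), side (268,205); the white stand with steel tweezers at side (325,262); terminals at (277,242). Tweezer-shaped candidates are the steel pair on the stand (side 325,255) and the copper pair lying on the bench (wrist 510,105). The steel pair on the stand fits the description. I'll confirm it in a crop.

```bash
python3 - <<'E'
from h import *
d=load('side');s=load('scene')
a=cv2.resize(d['pixels'][185:300,235:395],None,fx=5,fy=5,interpolation=cv2.INTER_CUBIC)[:575]
save('crop1.png',a)
for n,dd in(('side',d),('scene',s)):
    P=pts(dd); print(n)
    px={'side':dict(gauge=(268,205),term=(277,242),stand=(325,275),spool=(357,197),tape=(221,156),boxtop=(420,190),pl=(330,345)),'scene':dict(gauge=(268,213),stand=(325,258),spool=(342,196))}[n]
    for k,(u,v) in px.items(): print(k,P[v,u].round(3))
# stand: white base z 3..9mm
P=pts(d);x,y,z=P[...,0],P[...,1],P[...,2]
for nm,lo,hi in(('base',.003,.009),('upper',.03,.075)):
    m=(z>lo)&(z<hi);m[:230]=0;m[295:]=0;m[:,:285]=0;m[:,360:]=0
    q=P[m];print(nm,len(q),cv2.minAreaRect(q[:,:2].astype(np.float32)),q.min(0).round(3),q.max(0).round(3))
m=(z>.003)&(z<.04);m[:185]=0;m[225:]=0;m[:,:240]=0;m[:,295:]=0
q=P[m];print('gauge',len(q),cv2.minAreaRect(q[:,:2].astype(np.float32)),q[:,2].max())
E
```

```text
side
gauge [0.443 0.13  0.02 ]
term [ 0.405 -0.007  0.021]
stand [ 0.464 -0.145  0.005]
spool [0.672 0.025 0.031]
tape [ 0.417  0.447 -0.001]
boxtop [ 0.721 -0.149  0.167]
pl [ 0.383 -0.299 -0.001]
scene
gauge [0.437 0.128 0.022]
stand [ 0.447 -0.137  0.002]
spool [0.67  0.022 0.032]
base 993 ((0.4968029260635376, -0.09083574265241623), (0.213753804564476, 0.13196039199829102), 13.921956062316895) [ 0.391 -0.176  0.003] [ 0.603 -0.029  0.009]
upper 626 ((0.4781908690929413, -0.12137170881032944), (0.14739523828029633, 0.07194102555513382), 13.557720184326172) [ 0.404 -0.153  0.03 ] [ 0.554 -0.075  0.066]
gauge 651 ((0.43205663561820984, 0.15026572346687317), (0.08655297756195068, 0.1545196771621704), 22.360326766967773) 0.02837169120701259
```

View pics/crop1.png

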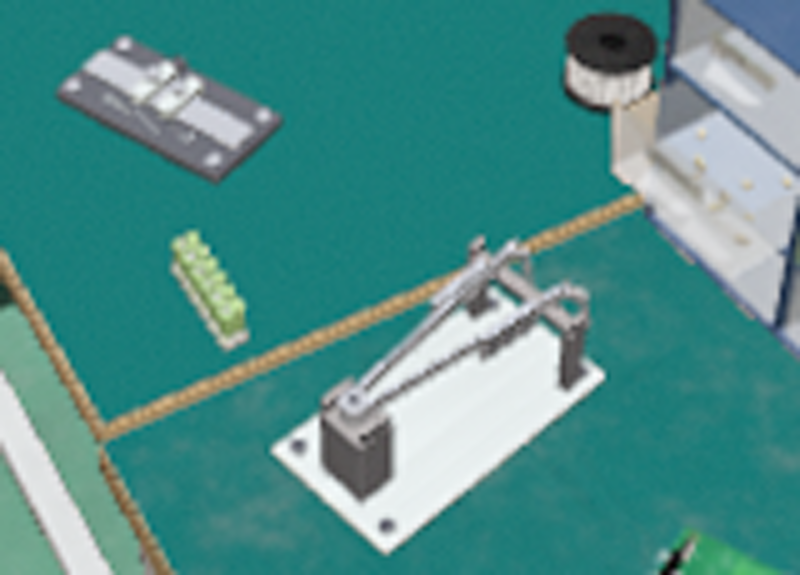

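The crop confirms it: the steel-grey tweezers are on the white stand, bow at rear (crop 355,400), tips to the upper right. The copper pair is the look-alike. First I'll turn the tool and look at the gauge from close up.

Request:
jog_arm(
  commands="-1 -0.07 0.04 0 0 0 -0.0236; -1 -0.07 0.04 0 0 0 -0.0236; -1 -0.07 0.04 0 0 0 -0.0236; -1 -0.07 0.04 0 0 0 -0.0236; -1 -0.07 0.04 0 0 0 -0.0236",
  force=8,
)

```text
clock: 0.65
position: [0.5189, 0.0604, 0.2265]
ee_rot: [2.924, -1.147, -0.001]
force: [0.2, -0.2, 0.5]
width: 1.002
```

Request:
jog_arm(
  commands="-1 -0.07 0.04 0 0 0 -0.0236; -1 -0.07 0.04 0 0 0 -0.0236; -1 -0.07 0.04 0 0 0 -0.0236; -1 -0.07 0.04 0 0 0 0; -1 -0.07 0.04 0 0 0 0",
)

```text
clock: 1.15
position: [0.4139, 0.1204, 0.2266]
ee_rot: [2.605, -1.756, -0.0]
force: [-0.6, 0.1, -0.6]
width: 0.999
```

Request:
jog_arm(
  commands="-1 -0.07 0.04 0 0 0 0; -1 0 0 0 0 0 0; -1 0 0 0 0 0 0; -1 0 0 0 0 0 0; -1 0 0 0 0 0 0",
)

```text
clock: 1.65
position: [0.3947, 0.1315, 0.2267]
ee_rot: [2.604, -1.758, 0.0]
force: [0.1, 0.0, -0.1]
width: 0.999
```

```bash
python3 - <<'E'
from h import *
d=grab('wrist');save('w1.png',d['pixels'])
P=pts(d);z=P[...,2]
m=((z>.023)&(z<.034)).astype(np.uint8)
n,l,st,c=cv2.connectedComponentsWithStats(m)
for i in range(1,n):
    if st[i,4]>40: print(st[i],c[i].round(1),np.nanmean(P[l==i],0).round(4))
m=(z>.004)&(z<.034)
n,l,st,c=cv2.connectedComponentsWithStats(m.astype(np.uint8))
for i in range(1,n):
    if st[i,4]>1500: print(st[i],cv2.minAreaRect(P[l==i][:,:2].astype(np.float32)))
E
```

```text
[595   0  33  31 314] [608.4  16.4] [ 0.6438 -0.066   0.0284]
[328 123   9  12  56] [332.4 129. ] [0.4523 0.133  0.0273]
[310 126   8   8  49] [313.4 129.9] [0.4443 0.1506 0.0279]
[538 140  10  11  69] [542.4 145. ] [ 0.5186 -0.0736  0.0288]
[401 200  10  12  64] [405.1 205.2] [0.407  0.0272 0.0243]
[411 204   8  10  54] [414.3 208.2] [0.4077 0.0163 0.0243]
[418 207  10  12  59] [422.7 211.9] [0.4074 0.0059 0.0244]
[425 210  11  12  63] [430.6 215.5] [ 0.4069 -0.0041  0.0243]
[433 214  12  11  61] [438.9 219. ] [ 0.4068 -0.0145  0.0244]
[441 217  12  11  60] [447.4 222.3] [ 0.4069 -0.0251  0.0244]
[523 238  30  15 162] [532.7 243.4] [ 0.4212 -0.1233  0.0284]
[   0    0   96  101 4706] ((0.4131419360637665, 0.42640191316604614), (0.09090995788574219, 0.08839850127696991), 21.348304748535156)
[ 265   97  114   62 6323] ((0.44804179668426514, 0.14168576896190643), (0.060068149119615555, 0.12028148770332336), 24.550556182861328)
[ 491  126   86  127 6040] ((0.4713067412376404, -0.11422751843929291), (0.14967845380306244, 0.0694337859749794), 14.832998275756836)
```

View pics/w1.png

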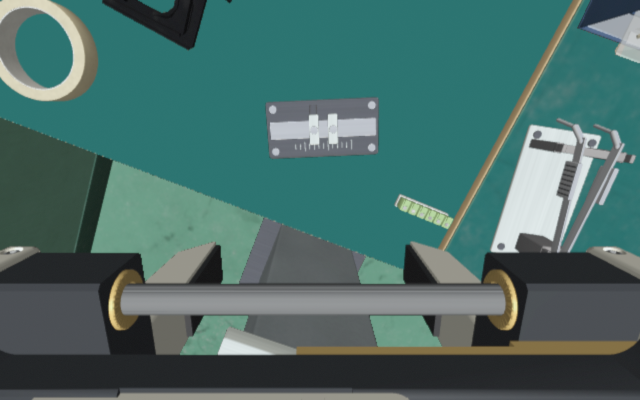

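The gauge is clear in the wrist view: plate rectangle 60 x 120 mm as given, yaw about 24.5°. Its studs are at (313,130) and (332,129), heights 27–28 mm, about 19.3 mm apart. The tweezers sit on the stand at right, tips up at (565,125) and (605,130). Now I'll go over the stand.

Request:
jog_arm(
  commands="-1 0.04 -0.1 0 0 0 -0.003; -1 0.04 -0.1 0 0 0 -0.003; -1 0.04 -0.1 0 0 0 -0.003; -1 0.04 -0.1 0 0 0 -0.003; -1 0.04 -0.1 0 0 0 -0.003",
)

```text
clock: 2.2
position: [0.4546, -0.0198, 0.2267]
ee_rot: [2.518, -1.879, 0.0]
force: [-0.3, 0.7, 0.2]
width: 0.999
```

Request:
jog_arm(
  commands="-1 0.04 -0.1 0 0 0 -0.003; -1 0.04 -0.1 0 0 0 -0.003; -1 0.04 -0.1 0 0 0 -0.003; -1 0 0 0 0 0 0; -1 0 0 0 0 0 0",
)

```text
clock: 2.7
position: [0.49, -0.1089, 0.2264]
ee_rot: [2.463, -1.95, -0.001]
force: [-0.4, 1.6, 0.1]
width: 1.003
```

```bash
python3 - <<'E'
from h import *
print(status.observe()['position'])
d=grab('wrist');save('w2.png',d['pixels'])
P=pts(d);z=P[...,2];x=P[...,0];y=P[...,1]
roi=(x>.36)&(x<.6)&(y>-.22)&(y<0)
for lo,hi,k in((.003,.009,'base'),(.045,.0555,'bar'),(.0555,.07,'tw')):
    m=(roi&(z>lo)&(z<hi)).astype(np.uint8); n,l,st,c=cv2.connectedComponentsWithStats(m)
    for i in range(1,n):
        if st[i,4]>30:
            q=P[l==i]; print(k,st[i],q.mean(0).round(4),[np.round(v,4) for v in cv2.minAreaRect(q[:,:2].astype(np.float32))])
m=(z>.1)&(z<.2)&(x>.5); print('box',P[m].min(0),P[m].max(0))
E
```

```text
[ 0.48998123 -0.10889384  0.22638523]
base [284 127  16  19 206] [ 0.5296 -0.0748  0.0063] [array([ 0.5286, -0.0752]), array([0.019 , 0.0167]), np.float64(17.6558)]
base [303 127  35  18 596] [ 0.5362 -0.1059  0.006 ] [array([ 0.5362, -0.1062]), array([0.0183, 0.0373]), np.float64(13.3823)]
base [341 127  16  18 206] [ 0.5447 -0.1364  0.0063] [array([ 0.5433, -0.1365]), array([0.0182, 0.0165]), np.float64(13.3077)]
base [ 284  154   28  101 1934] [ 0.4492 -0.0982  0.006 ] [array([ 0.4527, -0.1004]), array([0.1202, 0.0297]), np.float64(13.3986)]
base [ 304  154   32   79 1724] [ 0.4802 -0.1196  0.006 ] [array([ 0.472 , -0.1208]), array([0.0922, 0.0343]), np.float64(13.0983)]
base [ 329  154   28  101 1899] [ 0.4628 -0.1531  0.0061] [array([ 0.4645, -0.1496]), array([0.1201, 0.0293]), np.float64(13.5135)]
base [207 219  26  18  95] [ 0.4106 -0.0178  0.0059] [array([ 0.4112, -0.0179]), array([0.0331, 0.013 ]), np.float64(65.4028)]
bar [297 124   7  13  70] [ 0.5397 -0.0846  0.0502] [array([ 0.5399, -0.0845]), array([0.0108, 0.0058]), np.float64(14.5577)]
bar [336 124   7  15  71] [ 0.54
[... 855 characters left out ...]
 135   45  133 1159] [ 0.482  -0.1184  0.0619] [array([ 0.4746, -0.1181]), array([0.1334, 0.0416]), np.float64(11.9856)]
tw [284 146   4   9  33] [ 0.5189 -0.0755  0.0578] [array([ 0.5191, -0.0755]), array([0.0074, 0.0029]), np.float64(11.3883)]
tw [355 146   5   9  41] [ 0.5348 -0.1415  0.0576] [array([ 0.5348, -0.1416]), array([0.0077, 0.0039]), np.float64(15.2482)]
tw [307 251   4  16  62] [ 0.4155 -0.1221  0.0579] [array([ 0.4153, -0.1221]), array([0.0176, 0.0032]), np.float64(13.2004)]
tw [331 250   4  17  65] [ 0.4214 -0.1463  0.0578] [array([ 0.4212, -0.1464]), array([0.0176, 0.0032]), np.float64(14.2653)]
box [ 0.60377646 -0.26307311  0.10002224] [ 0.67319813 -0.06660144  0.17269396]
```

View pics/w2.png

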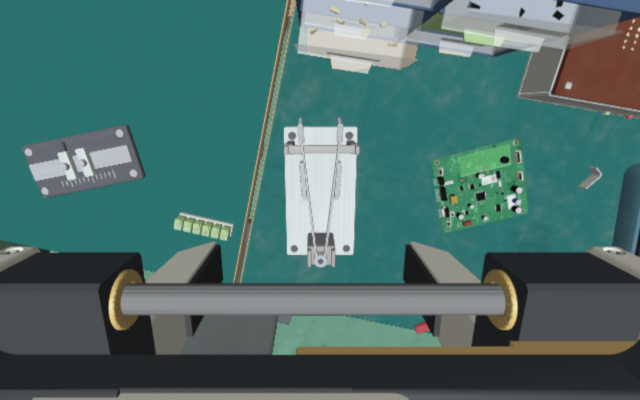

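The plate, lugs and fork all agree: yaw 13.4° and fork-to-bar 111.5 mm (given 112). That puts grip_mid at about (0.4997, -0.115, 0.056), so the TCP goes to z 0.037. The box front at x ≥ 0.604 clears. Descending.

Request:
jog_arm(
  commands="-1 0.016 -0.01 -0.15 0 0 0; -1 0.016 -0.01 -0.15 0 0 0; -1 0 0 -0.15 0 0 0; -1 0 0 -0.12 0 0 0; -1 0 0 -0.06 0 0 0",
)

```text
clock: 3.25
position: [0.4976, -0.1121, 0.0348]
ee_rot: [2.466, -1.944, -0.006]
force: [0.3, 0.3, 1.6]
width: 1.001
```

Request:
jog_arm(
  commands="-1 0 0 0 0 0 0; -0.5 0 0 0 0 0 0; -0.2 0 0 0 0 0 0; 0 0 0 0 0 0 0; 0 0 0 0 0 0 0",
  force=9,
)

```text
clock: 3.75
position: [0.5003, -0.1139, 0.0388]
ee_rot: [-2.465, 1.946, -0.002]
force: [-0.6, -0.7, -0.7]
width: 0.7
```

Request:
jog_arm(
  commands="0 0 -0.003 -0.006 0 0 0; 0 0 0 0 0 0 0; 0.1 0 0 0 0 0 0; 0.2 0 0 0 0 0 0; 0.2 0 0 0 0 0 0",
)

```text
clock: 4.25
position: [0.4997, -0.1149, 0.0359]
ee_rot: [2.465, -1.947, 0.0]
force: [-0.5, 0.9, -0.0]
width: 0.405
```

Request:
jog_arm(
  commands="0.3 0 0 0 0 0 0; 0.35 0 0 0 0 0 0; 0.35 0 0 0 0 0 0; 0.35 0 0 0 0 0 0; 0.35 0 0 0 0 0 0",
)

```text
clock: 4.75
position: [0.4996, -0.1149, 0.0359]
ee_rot: [2.465, -1.947, 0.0]
force: [0.3, -0.4, -0.0]
width: 0.329
```

Request:
jog_arm(
  commands="0.4 0 0 0 0 0 0; 0.44 0 0 0 0 0 0; 0.44 0 0 0 0 0 0; 0.44 0 0 0 0 0 0; 0.44 0 0 0 0 0 0",
  force=13,
)

```text
clock: 5.25
position: [0.4996, -0.1149, 0.0359]
ee_rot: [2.465, -1.947, 0.0]
force: [0.4, -0.3, -0.7]
width: 0.278
```

Request:
jog_arm(
  commands="0.44 0 0 0.03 0 0 0; 0.44 0 0 0.05 0 0 0; 0.44 0 0 0.08 0 0 0; 0.44 0 0 0.08 0 0 0; 0.44 0 0 0.08 0 0 0",
)

```text
clock: 5.75
position: [0.4994, -0.115, 0.1334]
ee_rot: [2.465, -1.948, 0.0]
force: [0.0, -0.4, -0.5]
width: 0.28
```

```bash
python3 - <<'E'
from h import *
o=status.observe();print(o['position'],o['ee_rot'],o['width'],o['force'])
d=grab('wrist');e=grab('side')
a=d['pixels'][0:300,160:480]
b=e['pixels'][180:300,260:420]
save('w3.png',np.hstack([cv2.resize(a,(427,400)),cv2.resize(b,(373,280)) if 0 else cv2.resize(b,(373,400))]))
E
```

```text
[ 0.49939745 -0.11502621  0.13343282] [ 2.46492466e+00 -1.94762113e+00  1.57557480e-04] 0.28039167945358345 [ 0.01912136 -0.42302134 -0.4821664 ]
```

View pics/w3.png

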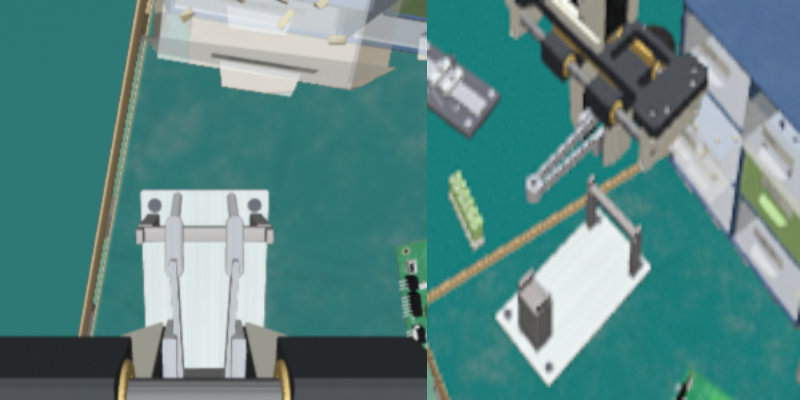

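The tweezers are lifted clear and held: blades at crop (175,290)/(235,290), tips at (175,200)/(232,200). Next I measure tips and level in the tool frame.

```bash
cat > tips.py <<'E'
from h import *
def tweez(d,o,show=True):
    P=pts(d);p=o['position'];v=o['ee_rot'];yaw=2*np.arctan2(v[1],v[0])+np.pi/2
    R=np.array([[np.cos(yaw),np.sin(yaw)],[-np.sin(yaw),np.cos(yaw)]])
    L=P-p; L[...,:2]=(P[...,:2]-p[:2])@R.T   # L: x fwd, y left, z rel TCP
    w=(abs(L[...,1])<.04)&(L[...,2]>-.035)&(L[...,2]<.03)&(L[...,0]>.01)&(L[...,0]<.07)
    for s in(1,-1):
        m=w&(s*L[...,1]>0)
        for a,b in((.012,.02),(.02,.03),(.03,.038),(.04,.046),(.046,.050),(.050,.054),(.054,.06)):
            k=m&(L[...,0]>a)&(L[...,0]<b)
            if k.sum()>3 and show: print('LR'[s<0],a,k.sum(),(np.median(L[k],0)*1e3).round(1),'zmax',(np.percentile(L[k][:,2],90)*1e3).round(1),'y',(np.percentile(L[k][:,1],[3,97])*1e3).round(1))
    return np.degrees(yaw),L
if __name__=='__main__':
    print(tweez(load('wrist'),status.observe())[0])
E
python3 tips.py
```

```text
L 0.012 278 [14.9 11.  23.2] zmax 27.3 y [ 8.5 13.6]
L 0.02 152 [25.   9.6 22.7] zmax 23.5 y [ 8.8 11.1]
L 0.03 219 [35.3 10.1 21.3] zmax 23.7 y [ 7.6 13.4]
L 0.04 232 [42.8 10.5 13.8] zmax 16.8 y [ 7.8 13.3]
L 0.046 141 [48.1 10.8  8.8] zmax 10.8 y [ 8.3 13.5]
L 0.05 100 [51.7 10.9 -7.3] zmax 0.4 y [ 9.4 12.7]
L 0.054 12 [ 54.3  11.1 -17.6] zmax -15.5 y [10.2 12.3]
R 0.012 276 [14.9 -8.8 23.1] zmax 27.2 y [-11.5  -6.4]
R 0.02 151 [25.4 -7.7 22.9] zmax 23.7 y [-9.  -6.7]
R 0.03 205 [35.1 -8.  21.5] zmax 23.6 y [-11.1  -5.7]
R 0.04 234 [42.9 -8.6 13.7] zmax 16.4 y [-11.5  -5.9]
R 0.046 145 [47.9 -8.9  8.7] zmax 10.7 y [-11.6  -6.2]
R 0.05 98 [51.7 -8.8 -7.5] zmax -0.3 y [-10.7  -7.5]
R 0.054 14 [ 54.3  -9.1 -18.1] zmax -15.4 y [-10.3  -7.9]
373.36829872115743
```

Request:
jog_arm(
  commands="0.44 -0.02 0.05 0 0 0 0.003; 0.44 -0.035 0.08 0 0 0 0.003; 0.44 -0.035 0.08 0 0 0 0.003; 0.44 -0.035 0.08 0 0 0 0.003; 0.44 -0.035 0.08 0 0 0 0.003",
)

```text
clock: 6.35
position: [0.4498, -0.0023, 0.1312]
ee_rot: [2.555, -1.826, -0.002]
force: [-0.5, 0.6, -0.9]
width: 0.281
```

Request:
jog_arm(
  commands="0.44 -0.035 0.08 0 0 0 0.003; 0.44 -0.035 0.08 0 0 0 0.003; 0.44 -0.035 0.08 0 0 0 0.003; 0.44 -0.035 0.08 0 0 0 0.003; 0.44 -0.035 0.08 0 0 0 0.004",
)

```text
clock: 6.85
position: [0.3971, 0.1173, 0.1313]
ee_rot: [2.644, -1.695, -0.002]
force: [0.3, -0.4, -0.8]
width: 0.282
```

Request:
jog_arm(
  commands="0.44 0 0 -0.05 0 0 0; 0.44 0 0 -0.05 0 0 0; 0.44 0 0 -0.05 0 0 0; 0.44 0 0 -0.04 0 0 0; 0.44 0 0 0 0 0 0",
)

```text
clock: 7.35
position: [0.3968, 0.116, 0.0733]
ee_rot: [2.641, -1.695, -0.004]
force: [1.0, -0.3, -0.0]
width: 0.279
```

Request:
jog_arm(
  commands="0.44 0 0 0 0 0 0; 0.44 0 0 0 0 0 0; 0.44 0 0 0 0 0 0; 0.44 0 0 0 0 0 0; 0.44 0 0 0 0 0 0",
)

```text
clock: 7.85
position: [0.3993, 0.1162, 0.0752]
ee_rot: [-2.642, 1.698, -0.0]
force: [0.1, -0.4, -0.7]
width: 0.281
```

```bash
python3 - <<'E'
from tips import *
o=status.observe();print(o['position'],o['width'],o['force'])
d=grab('wrist');yaw,L=tweez(d,o);print(yaw-360)
s=d['pixels'];save('w4.png',cv2.resize(s[60:270,200:440],(800,700))[:600])
P=pts(d);z=P[...,2]
m=((z>.023)&(z<.032)&(abs(P[...,0]-.448)<.03)&(abs(P[...,1]-.142)<.03)).astype(np.uint8)
n,l,st,c=cv2.connectedComponentsWithStats(m)
for i in range(1,n):
    if st[i,4]>10: print(st[i],c[i].round(1),P[l==i].mean(0).round(4),(L[l==i].mean(0)*1e3).round(1))
E
```

```text
[0.39927865 0.11615273 0.0752202 ] 0.28129832598490817 [ 0.13557837 -0.41541195 -0.71627006]
L 0.012 317 [16.5 10.2 25.7] zmax 29.2 y [ 7.5 12.8]
L 0.02 151 [24.9  8.6 24.8] zmax 25.7 y [7.8 9.9]
L 0.03 169 [35.4  9.  24.5] zmax 25.8 y [ 7. 12.]
L 0.04 253 [42.9  9.4 17.8] zmax 21.0 y [ 6.8 12.2]
L 0.046 144 [48.   9.8 12.7] zmax 14.4 y [ 7.1 12.5]
L 0.05 125 [51.8  9.9  4.3] zmax 10.9 y [ 7.9 12. ]
L 0.054 59 [ 55.2  10.  -11.9] zmax -6.2 y [ 8.5 11.7]
R 0.012 312 [ 16.5 -10.   25.8] zmax 29.3 y [-12.6  -7.3]
R 0.02 154 [25.1 -8.4 24.7] zmax 25.6 y [-9.9 -7.5]
R 0.03 173 [35.2 -8.9 24.5] zmax 25.6 y [-11.8  -7. ]
R 0.04 246 [42.8 -9.3 17.8] zmax 21.0 y [-12.4  -6.8]
R 0.046 153 [48.  -9.7 12.6] zmax 14.9 y [-12.7  -7. ]
R 0.05 124 [51.7 -9.7  3.6] zmax 10.8 y [-11.8  -7.9]
R 0.054 60 [ 55.1 -10.  -12.4] zmax -6.4 y [-11.7  -8.5]
24.545756633802682
[285 135  14  14 122] [291.7 141. ] [0.4449 0.1508 0.0278] [ 55.9  12.5 -47.5]
[318 135  14  15 149] [324.6 141.9] [0.4525 0.1328 0.0276] [ 55.3  -7.  -47.6]
```

View pics/w4.png

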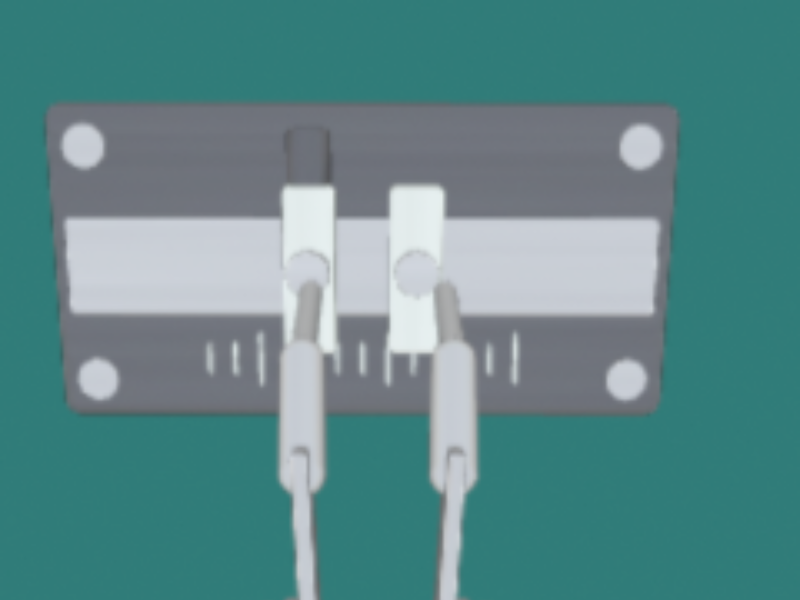

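The view shows the left tip at crop (310,290) near the left stud (307,272), and the right tip (445,290) to the right of its stud (415,272). In the tool frame the tips are at y = ±10.0 and the studs at +12.5 / -7.0, a 19.5 mm pitch. I'll shift 2.75 mm left, tighten slightly and descend partway.

Request:
jog_arm(
  commands="0.445 -0.004 0.008 -0.02 0 0 0; 0.445 0 0 -0.02 0 0 0; 0.445 0 0 -0.015 0 0 0; 0.445 0 0 0 0 0 0; 0.445 0 0 0 0 0 0",
)

```text
clock: 8.4
position: [0.3977, 0.1183, 0.0582]
ee_rot: [2.642, -1.698, -0.0]
force: [-1.0, -0.2, 0.3]
width: 0.274
```

Request:
jog_arm(
  commands="0.445 0 0 0 0 0 0; 0.445 0 0 0 0 0 0; 0.445 0 0 0 0 0 0; 0.445 0 0 0 0 0 0; 0.445 0 0 0 0 0 0",
)

```text
clock: 8.9
position: [0.3979, 0.1185, 0.0585]
ee_rot: [-2.643, 1.698, -0.0]
force: [-0.3, 0.2, 0.0]
width: 0.279
```

```bash
cat > chk.py <<'E'
from tips import *
import sys
o=status.observe();print(o['position'].round(4),o['width'],o['force'].round(2))
d=grab('wrist');yaw,L=tweez(d,o);print(yaw-360)
s=d['pixels'];e=grab('side')
a=cv2.resize(s[90:240,240:380],(448,480),interpolation=cv2.INTER_CUBIC)
c=proj(e,[.448,.142,.035]).astype(int);print(c)
b=cv2.resize(e['pixels'][c[1]-60:c[1]+60,c[0]-44:c[0]+44],(352,480),interpolation=cv2.INTER_CUBIC)
save(sys.argv[1],np.hstack([a,b]))
P=pts(d);z=P[...,2]
m=((z>.0255)&(z<.0295)&(abs(P[...,0]-.448)<.03)&(abs(P[...,1]-.142)<.03)).astype(np.uint8)
n,l,st,c=cv2.connectedComponentsWithStats(m)
for i in range(1,n):
    if st[i,4]>10:
        q=L[l==i]*1e3; print(st[i],(q.mean(0)).round(1),'x',np.percentile(q[:,0],[2,98]).round(1),'y',np.percentile(q[:,1],[2,98]).round(1))
E
python3 chk.py w5.png
```

```text
[0.3979 0.1185 0.0585] 0.27905254998988654 [-0.32  0.16  0.  ]
L 0.012 318 [16.5 10.2 25.9] zmax 29.4 y [ 7.3 12.7]
L 0.02 150 [25.   8.6 24.8] zmax 25.7 y [7.6 9.8]
L 0.03 168 [35.3  8.9 24.4] zmax 25.9 y [ 6.9 11.5]
L 0.04 253 [42.8  9.2 17.9] zmax 21.3 y [ 6.7 12.3]
L 0.046 153 [47.9  9.7 12.8] zmax 15.1 y [ 6.9 12.5]
L 0.05 142 [51.9  9.4  2.7] zmax 10.7 y [ 7.3 11.7]
L 0.054 173 [ 56.2   9.7 -30. ] zmax -9.1 y [ 6.4 13.1]
R 0.012 320 [ 16.5 -10.   26. ] zmax 29.3 y [-12.5  -7.2]
R 0.02 153 [25.  -8.3 24.8] zmax 25.8 y [-9.7 -7.4]
R 0.03 165 [35.4 -8.7 24.4] zmax 25.6 y [-11.6  -6.7]
R 0.04 248 [42.8 -9.4 17.7] zmax 20.9 y [-12.4  -6.8]
R 0.046 142 [47.9 -9.4 12.9] zmax 15.0 y [-12.2  -7. ]
R 0.05 148 [52.  -9.4  2.6] zmax 10.6 y [-11.8  -7.2]
R 0.054 169 [ 56.1  -9.5 -30.2] zmax -9.5 y [-13.1  -6.1]
24.549973381362065
[267 198]
[288 137  15  15 123] [ 56.3   9.5 -30.6] x [52.4 59. ] y [ 6.4 13.6]
[324 137  14  15 128] [ 56.2  -9.2 -30.6] x [52.3 59. ] y [-13.2  -6.1]
```

View pics/w5.png

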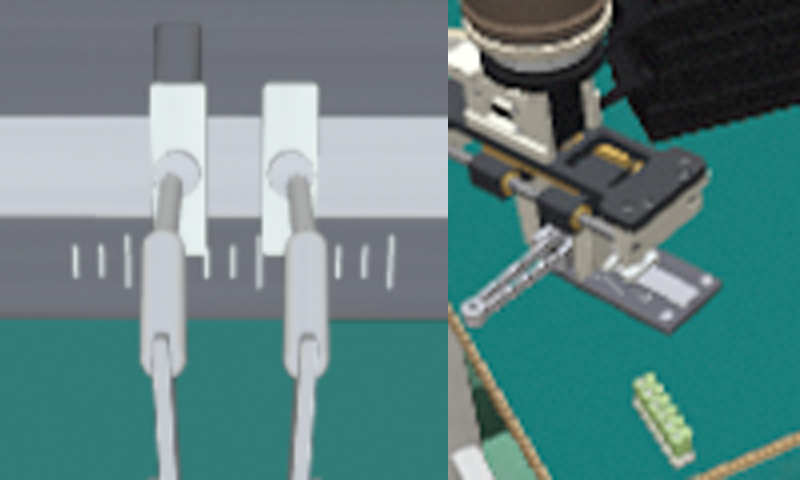

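The right tip (crop 300,175) is over its stud (293,172), and the left tip (172,178) over its stud (178,170). Laterally this matches: studs +10.0 / -9.65, tips about ±9.7. One fine profile of the tips to settle the fore-aft position, using the last pictures.

```bash
python3 - <<'E'
from tips import *
o=status.observe();d=load('wrist');_,L=tweez(d,o,False);L=L*1e3
for s in(1,-1):
  for a in range(14,-26,-4):
    k=(s*L[...,1]>4)&(s*L[...,1]<15)&(L[...,2]<a+4)&(L[...,2]>=a)&(L[...,0]>30)&(L[...,0]<65)
    if k.sum()>2: q=L[k];print('LR'[s<0],a+2,k.sum(),'x',q[:,0].min().round(1),q[:,0].mean().round(1),q[:,0].max().round(1),'y',q[:,1].min().round(2),q[:,1].mean().round(2),q[:,1].max().round(2),'z',q[:,2].min().round(1))
k=(abs(L[...,1]-11)<4)&(L[...,2]>26.5)&(L[...,2]<32);print('plate front',np.percentile(L[k][:,0],[98,100]))
# bow level in side view
e=load('side');_,M=tweez(e,o,False);M*=1e3
for a,b in((-92,-80),(-75,-60),(-60,-45),(-45,-30)):
    k=(abs(M[...,1])<16)&(M[...,0]>a)&(M[...,0]<b)&(M[...,2]>5)&(M[...,2]<40); 
    if k.sum(): print(a,k.sum(),np.percentile(M[k],[5,90],axis=0).round(1).tolist())
E
```

```text
L 16 160 x 33.2 44.6 48.9 y 6.69 9.45 12.38 z 14.0
L 12 145 x 44.1 48.6 51.7 y 6.85 9.68 12.6 z 10.0
L 8 38 x 48.9 50.8 52.0 y 6.99 9.66 12.76 z 7.3
L 4 17 x 51.0 51.9 52.8 y 8.18 9.74 11.35 z 2.1
L 0 26 x 51.3 52.5 53.3 y 8.22 9.64 11.55 z -2.0
L -4 24 x 52.2 53.5 54.2 y 8.38 9.91 11.66 z -6.0
L -8 21 x 53.2 54.5 55.2 y 8.21 9.83 11.59 z -9.9
L -12 23 x 53.5 55.3 56.5 y 8.27 9.76 11.42 z -14.0
L -16 14 x 55.5 56.2 56.8 y 8.45 9.78 11.66 z -17.9
R 16 164 x 30.1 44.2 47.8 y -12.45 -9.38 -6.37 z 14.1
R 12 142 x 42.7 48.6 51.9 y -12.61 -9.62 -6.89 z 10.0
R 8 36 x 48.2 50.9 52.1 y -12.28 -9.54 -7.01 z 7.5
R 4 17 x 51.0 51.8 52.5 y -11.44 -9.67 -8.23 z 2.2
R 0 25 x 51.5 52.5 53.2 y -11.64 -9.76 -8.3 z -1.8
R -4 23 x 52.3 53.5 54.5 y -11.46 -9.59 -8.11 z -5.9
R -8 22 x 53.4 54.4 55.1 y -11.57 -9.77 -8.21 z -9.8
R -12 18 x 54.3 55.3 56.1 y -11.45 -9.87 -8.4 z -13.7
R -16 17 x 55.0 56.1 56.9 y -11.7 -9.86 -8.54 z -17.4
plate front [17.06971382 35.85436178]
-92 30 [[-91.2, -7.4, 13.9], [-81.9, 2.5, 25.5]]
-75 30 [[-73.8, -7.3, 15.5], [-61.3, 4.1, 24.4]]
-60 29 [[-59.1, -8.2, 13.8], [-47.0, 5.0, 23.9]]
-45 33 [[-44.5, -8.6, 15.5], [-32.0, 5.5, 24.3]]
```

The tweezers are level: blade tops 25.7 mm at the front and about 24–25 mm at the bow. The tip gap is about 19.7 mm against studs at 19.65 mm, and the tips are 10.5 mm above the studs. I'll descend 7 mm and move back 0.3 mm.

Request:
jog_arm(
  commands="0.445 -0.001 0 -0.008 0 0 0; 0.445 0 0 -0.008 0 0 0; 0.445 0 0 -0.007 0 0 0; 0.445 0 0 0 0 0 0; 0.445 0 0 0 0 0 0",
)

```text
clock: 9.5
position: [0.3976, 0.1184, 0.0514]
ee_rot: [2.643, -1.698, -0.0]
force: [-0.7, -0.0, -0.7]
width: 0.285
```

Request:
jog_arm(
  commands="0.445 0 0 0 0 0 0; 0.445 0 0 0 0 0 0; 0.445 0 0 0 0 0 0; 0.445 0 0 0 0 0 0; 0.445 0 0 0 0 0 0",
)

```text
clock: 10.0
position: [0.3976, 0.1185, 0.0516]
ee_rot: [-2.643, 1.698, -0.0]
force: [-0.3, -1.4, -0.6]
width: 0.284
```

```bash
python3 chk.py w6.png | grep -v "^[LR] 0.0[123]"; python3 - <<'E'
from tips import *
o=status.observe();d=load('wrist');_,L=tweez(d,o,False);L=L*1e3
for s in(1,-1):
  for a in(-14,-18):
    k=(s*L[...,1]>4)&(s*L[...,1]<15)&(L[...,2]<a+4)&(L[...,2]>=a)&(L[...,0]>30)&(L[...,0]<65)
    q=L[k];print(a,k.sum(),'x',q[:,0].mean().round(1),q[:,0].max().round(1),'y',((q[:,1].min()+q[:,1].max())/2).round(2),'zmin',q[:,2].min().round(1))
E
```

```text
[0.3976 0.1185 0.0516] 0.28406414364215443 [-0.26 -1.42 -0.57]
L 0.04 317 [43.   8.8 17.1] zmax 20.7 y [ 5.4 12.2]
L 0.046 227 [48.   8.9 11.4] zmax 14.5 y [ 5.4 14.1]
L 0.05 186 [51.9  9.1 -1.3] zmax 10.3 y [ 5.4 14. ]
L 0.054 233 [ 56.8   9.4 -23.8] zmax -11.1 y [ 5.3 14. ]
R 0.04 318 [43.  -8.8 16.8] zmax 20.5 y [-12.3  -5.6]
R 0.046 220 [48.  -8.9 11.6] zmax 14.5 y [-14.1  -5.4]
R 0.05 199 [51.9 -9.2 -1.7] zmax 10.6 y [-14.2  -5.1]
R 0.054 243 [ 56.9  -9.4 -23.9] zmax -11.7 y [-14.1  -5. ]
24.55304614609861
[267 198]
[287 138  15  15 130] [ 56.5   9.5 -23.8] x [52.7 59.5] y [ 6.2 13.3]
[324 138  16  15 130] [ 56.5  -9.4 -23.7] x [52.9 59.5] y [-13.3  -6.4]
-14 23 x 55.3 56.1 y 9.79 zmin -13.9
-18 14 x 56.2 56.7 y 10.04 zmin -17.9
-14 21 x 55.2 56.0 y -9.91 zmin -14.0
-18 15 x 56.1 56.7 y -10.18 zmin -17.4
```

View pics/w6.png

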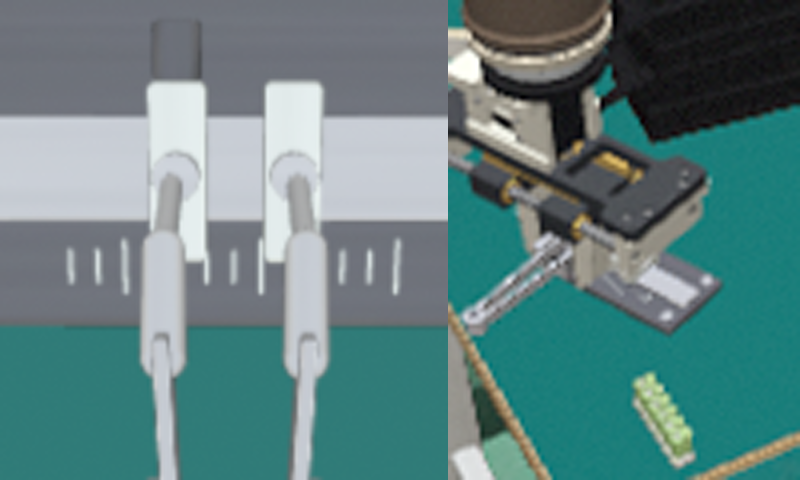

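Both tips (crop 175,180 and 295,180) sit centred on their studs with a 3.6 mm gap below, and everything is steady. Handing in.

```bash
python3 -c "
from cell import arm,status
print(arm.sign_off());print(status.observe()['position'])"
```

```text
the job is handed in; nothing more can be done
None
the job is handed in; nothing more can be done
```

I lifted the steel tweezers off the stand and squeezed them to the stud pitch. I handed the job in at about 10 s with the gripper still holding them level above the gauge studs.

My last checks, from the wrist and side cameras:

- **Gap:** the tips measured 19.7–20.2 mm apart, and the studs about 19.6 mm. The commanded jaw width would give a nominal 19.2 mm, so these sources disagree by a few tenths of a millimetre. The jaw reading also wandered between 0.279 and 0.285 over the last moves, which is about 0.9 mm of tip gap. I took this as sensor noise and left the squeeze as it was.
- **Alignment:** each tip was within about 0.3 mm of its stud's centre, sideways and fore-aft.
- **Height:** the tips were about 3.6 mm above the stud tops, allowing for the tip ends themselves not being visible in the depth data.
- **Level:** blade and bow heights agreed to within about 1 mm. I measured this 7 mm higher up, before the last small descent.
- **Contact:** wrist force stayed under 2 N in every reading. I saw nothing in the pictures to suggest the gauge, its studs or the bystanders had moved, but I did not re-measure the bystanders.

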